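Fetch the junction box from the back of the stock bay

TASK

In the stock bay the low square junction box is hemmed in by three tall parts (an enclosure, an industrial plug and a breaker). First move all three tall parts onto the black rubber mat, standing upright, then lay the junction box flat on the floor of the grey job tray, right way up, beside the ceiling rose already there, and then put each tall part back upright on exactly the spot in the bay that it came from. Set everything down without dropping it, and leave the other small stock in the bay and the ceiling rose where they are.

Things in the scene. Friction and masses are not known exactly. Their poses are not given: they have to be found in the camera images.
- bay: Stock bay, fixed steel tray 200 (x) x 280 (y) mm, open at its -x side. Origin at the centre of its underside; floor 8 mm above it. Back wall at +x 40 mm high, side lips 16 mm, all 4 mm thick. The junction box is in the middle of the rear (bay x about +55 mm, y 0), a tall part left and right of it (y about +68, -68) and one in front (x about -20, y 0); which is where changes.
- mat: Flat black rubber mat, fixed, 280 (x) x 150 (y) x 3 mm, the side area, left or right of the bay. Origin at the centre of its underside on the table; its top is 3 mm higher.
- tray: Grey open plastic job tray, fixed, outside 200 (x) x 145 (y) x 26 mm high, walls and floor 4 mm, on the other side of the bay from the mat. Origin at the centre of its underside on the table. The ceiling rose lies in its +x half; the -x half is free.
- jbox: The thing to fetch: low square junction box of light grey plastic, 56 x 56 x 32 mm high, plain upright sides, four screws and a round knock-out on its lid. Origin at the centre of its underside, z up. About 0.12 kg.
- enclosure: Tall upright grey enclosure, 46 (x) x 58 (y) x 95 mm high, plain sides, with a dark round cable gland (26 mm across) on top that reaches 110 mm. Origin at the centre of its underside, z up. About 0.25 kg.
- plug: Round cream industrial plug standing on its wide end: 52 mm across up to 26 mm height, straight body 46 mm across from 29 to 82 mm, narrowing to a dark 33 mm top at 104 mm. Origin at the centre of its underside, z up along its axis. About 0.22 kg.
- breaker: Three-pole circuit breaker standing upright, light grey, 86 mm high, 54 mm wide in y (flat parallel sides), 58 mm deep in x: full-height body from x = -15 to +29 mm, and a nose from -29 to -14 mm between 20 and 66 mm height with three dark toggles. Origin at the centre of its underside's outline, z up. About 0.33 kg.
- locknut: Other stock, to be left alone: brass stepped gland, 40 mm across, 28 mm high, in the front left (-x, +y) corner of the bay. Origin at the centre of its underside.
- terminals: Other stock, to be left alone: dark-lined grey terminal block, 34 (x) x 44 (y) x 30 mm high, in the front right (-x, -y) corner of the bay. Origin at the centre of its underside.
- rose: White ceiling rose, to be left alone: stepped disc 50 mm across, 22 mm high, lying in the +x half of the job tray (about 55 mm from the tray's middle). Origin at the centre of its underside.
Things that resemble listed ones, but are neither listed nor needed, are in the scene too. Leave any blue, orange or purple look-alike of the enclosure alone.

How it is judged:
On the way, in this order (a step that is already met when the one before it is completed fails the run):
1. all three tall parts stand upright on the rubber mat, released, before the junction box has been moved (50 mm or more) (x of enclosure in the frame of mat between -0.14 and 0.14 m and y of enclosure in the frame of mat between -0.075 and 0.075 m and z of enclosure in the frame of mat between -0.003 and 0.012 m and angle between each of enclosure, plug, breaker's own z axis and vertical below 0.15 rad and contact force between each of enclosure, plug, breaker and the fingers below 0.3 N and linear speed of each of enclosure, plug, breaker below 0.03 m/s and x of plug in the frame of mat between -0.14 and 0.14 m and y of plug in the frame of mat between -0.075 and 0.075 m and z of plug in the frame of mat between -0.003 and 0.012 m and x of breaker in the frame of mat between -0.14 and 0.14 m and y of breaker in the frame of mat between -0.075 and 0.075 m and z of breaker in the frame of mat between -0.003 and 0.012 m and distance of jbox from where it was at the start of the episode below 0.05 m), for 0.2 s.
2. the junction box lies flat on the floor of the job tray, released (x of jbox in the frame of tray between -0.09 and 0.09 m and y of jbox in the frame of tray between -0.065 and 0.065 m and z of jbox in the frame of tray between -0.003 and 0.012 m and angle between jbox's own z axis and vertical below 0.15 rad and contact force between jbox and the fingers below 0.3 N and linear speed of jbox below 0.03 m/s), for 0.2 s.
At the end, for the whole second after the job is handed in: The junction box lies right way up and flat on the job tray's floor (tilt under 0.15 rad), and the enclosure, the plug and the breaker each stand upright (tilt under 0.15 rad) within 15 mm of where that part itself stood at the start, all released and at rest. How they are turned does not matter (all of step 2 and distance of each of enclosure, plug, breaker from where it was at the start of the episode below 0.015 m and angle between each of enclosure, plug, breaker's own z axis and vertical below 0.15 rad and contact force between each of enclosure, plug, breaker and the fingers below 0.3 N and linear speed of each of enclosure, plug, breaker below 0.03 m/s); the robot touches nothing.
It fails at once if the brass gland or the terminal block is pushed more than 20 mm from its place (distance of any of locknut, terminals from where it was at the start of the episode above 0.02 m).
It fails at once if the ceiling rose is pushed more than 25 mm from its place (distance of rose from where it was at the start of the episode above 0.025 m).
It fails at once if a part is dropped or thrown (faster than 0.65 m/s while not held) ((linear speed of enclosure above 0.65 m/s and contact force between enclosure and the fingers below 0.1 N) or (linear speed of plug above 0.65 m/s and contact force between plug and the fingers below 0.1 N) or (linear speed of breaker above 0.65 m/s and contact force between breaker and the fingers below 0.1 N) or (linear speed of jbox above 0.65 m/s and contact force between jbox and the fingers below 0.1 N)).
It fails at once if a tall part is tipped over (more than 0.8 rad) (angle between any of enclosure, plug, breaker's own z axis and vertical above 0.8 rad).
It also fails if it takes over 141 s, if anything falls off the work surface, if the arm or the gripper's body presses on something with over 40 N, if the wrist force passes 120 N, or if a joint passes its speed limit or range.

ROBOT

A 7-joint arm with a two-finger parallel gripper is mounted at the origin on the work surface. World frame = base frame: x ahead of the robot, y to its left, z up, the work surface at z = 0. Lengths are in m, angles in rad, forces in N, time in s.
With the tool pointing down it reaches from about 0.425 to 0.875 m from the base axis. Payload 4.7 kg.
Tool frame: the origin (TCP) lies on the mounting face of the last link; the fingertips stand 182 mm ahead of it and the grasp point (between the pads) lies ahead of it (ctrl.grip_point_offset is the z of the grasp point in the tool frame, in m); z points along the fingers, y is the line along which they close (so a half turn about z gives the same grasp; the last joint's range is limited). The gripper opens to 87 mm and grips with 3 to 60 N. Pads are 19 mm wide; open, the fingers measure 117 mm over their backs; the gripper's body (75 mm by 190 mm) begins 51 mm behind the grasp point.
Start: joints at [1.25, 0.321, -0.07, 1.45, 0.023, 1.371, -0.057], TCP at [0.214, -0.614, 0.405] pointing down, gripper open.
Joint ranges: [-2.86, 2.86], [-0.3, 2.09], [-1.38, 1.24], [0.06, 2.45], [-1.56, 4.7], [0.09, 2.05], [-2.69, 2.69]. Speed limits (rad/s): [2.57, 2.57, 3.14, 3.14, 3.14, 3.14, 3.14].

INTERFACE

Orientations are given as a rotation vector (axis times angle).
In Python, from bench import ctrl gives the robot as it stands.
- The arm moves only by the shell command python3 -m inch 'ROWS' [FORCE]. ROWS is rows parted by semicolons, their numbers by spaces, 1 to 20 of them, each of 5 numbers: dx, dy, dz in m, then a turn about the tool's z in rad, then the opening from 0.0 (shut) to 1.0 (fully open); each row is the pose to reach, as a shift and turn from the pose commanded when the command began, along the tool's axes at that moment; what a row does not reach only later rows make up. A row lasts 1/10 s, in which the tool goes at most 0.05 m and 0.15 rad, less where a joint would pass 70% of its speed; a pose out of reach is approached as far as the arm can. The fingers move at their own pace and stop on an object; FORCE is the grip in N (left out, the last holds). Time passes only in rows, so rows that do not move let the fingers close. It prints the time, the measured TCP pose, the force, the opening and the grip force at its end.
- ctrl.get_state(): the state, without advancing time (a new reading comes with each control period).
- ctrl.get_image(name): name is "scene" or "top" or "wrist"; returns (picture, depth): 420x560x3 uint8, red, green, blue; 420x560 float32, m along the optical axis (not along the pixel's ray), 0 where there is no reading.
- ctrl.camera_model(name): a dict with "vertical_fov" (degrees; the focal length in pixels is half the picture's height over the tangent of half this angle, whatever the lens; pixels are square), "cx", "cy" (the principal point, pixels), "rvec" (rotation vector, rad) and "tvec" (3), from world to camera coordinates, as OpenCV has them; the wrist camera has in their place "hand_eye" (4x4, takes a point from camera to tool coordinates, whose origin is the TCP and whose axes are the flange's). Camera axes: x right, y down, z forward; pixel columns grow to the right and rows downward; lengths in m; the calibration is good to about 2 mm. A picture is of the moment at which its call begins: read the wrist's pose just before it. camera_model takes no time and is no camera call.
- ctrl.close_job(): hands the job in; it is judged then, once.
The state is a dict: "time": time; "joint_positions": joint angles; "qd": joint speeds; "joint_torque": joint torques, N m; "position": TCP position; "tool_rot": TCP orientation; "ft_force": force on the tool from outside, world axes, zero at the start; "torque": the same for the moment, N m; "grip_width": opening from 0.0 (shut) to 1.0 (fully open); "grip_force": force on a finger pad.
Only numpy, scipy, OpenCV 4.12 (cv2) and the standard library are available. Lean on these libraries where they do the work, as an engineer would, in place of code of your own. Each camera call takes 0.05 s, during which the arm holds its last target. There are 200 camera calls.

## Working session

There is one attempt and no reset: what is moved stays moved. The work goes in short steps, Python scripts to look and compute and a shell command to move; the robot and the scene stay as the last step left them, time stands still between calls to the robot, and variables do not carry over. Pictures are saved under pics/ and viewed, at most 14 in all, crops included, and the job is handed in when it is done.

```bash
mkdir -p pics; ls
cat > h.py <<'E'
import numpy as np, cv2
from bench import ctrl
def cam(name, st=None):
    m=ctrl.camera_model(name); f=210/np.tan(np.radians(m["vertical_fov"])/2)
    if "rvec" in m:
        R=cv2.Rodrigues(np.array(m["rvec"],float))[0]; t=np.array(m["tvec"],float)
        Rw=R.T; o=-R.T@t
    else:
        T=np.eye(4);T[:3,:3]=cv2.Rodrigues(np.array(st["tool_rot"],float))[0];T[:3,3]=st["position"]
        T=T@np.array(m["hand_eye"]); Rw=T[:3,:3]; o=T[:3,3]
    return f,m["cx"],m["cy"],Rw,o
def ray(c,u,v,z):
    f,cx,cy,Rw,o=c
    d=np.stack([(np.asarray(u)-cx)/f,(np.asarray(v)-cy)/f,np.ones(np.shape(u))],-1)@Rw.T
    return o+d*((z-o[2])/d[...,2])[...,None]
def cloud(c,dep):
    f,cx,cy,Rw,o=c; v,u=np.mgrid[:420,:560]
    return np.stack([(u-cx)/f*dep,(v-cy)/f*dep,dep],-1)@Rw.T+o
def snap(name,fn):
    st=ctrl.get_state(); im,d=ctrl.get_image(name); cv2.imwrite(f"pics/{fn}.png",im[:,:,::-1])
    c=cam(name,st); np.savez(f"pics/{fn}.npz",im=im,d=d,P=cloud(c,d)); return im,d,c
E
python3 - <<'E'
from h import *
for n in("top","scene"):
    im,d,c=snap(n,n+"0"); print(n,c, np.percentile(d,[0,5,50,95]), ctrl.camera_model(n))
print(ctrl.get_state(),ctrl.grip_point_offset)
E
```

```text
pics
top (np.float64(473.81919674194927), 276.8858593337977, 209.7824467265337, array([[ 5.11775884e-04, -9.96836015e-01,  7.94839394e-02],
       [-9.99995465e-01, -2.74266718e-04,  2.99902877e-03],
       [-2.96774009e-03, -7.94851138e-02, -9.96831635e-01]]), array([0.38927962, 0.01332581, 1.15971925])) [0.         1.08282894 1.15089488 1.9701555 ] {'vertical_fov': 47.806515787976096, 'cx': 276.8858593337977, 'cy': 209.7824467265337, 'rvec': array([ 2.17979831, -2.17894042,  0.0834944 ]), 'tvec': array([0.01656827, 0.48023202, 1.1250634 ])}
scene (np.float64(520.447781427656), 280.0055358046278, 214.60045859098094, array([[ 0.07021401,  0.846904  , -0.52708975],
       [ 0.99742145, -0.05174045,  0.04973301],
       [ 0.01484722, -0.52922258, -0.84835312]]), array([ 1.06336067, -0.06528851,  0.929074  ])) [0.         0.83421371 1.09052926 1.42409279] {'vertical_fov': 43.94802281745822, 'cx': 280.0055358046278, 'cy': 214.60045859098094, 'rvec': array([ 1.95535224,  1.83032636, -0.50835443]), 'tvec': array([-0.02333682, -0.41225552,  1.35191633])}
{'time': 0.1, 'joint_positions': array([ 1.25011029,  0.32175254, -0.07013827,  1.45153818,  0.02259648,
        1.37078594, -0.05693861]), 'qd': array([-3.06246447e-04, -2.39199079e-03,  9.25697570e-04, -1.40029071e-03,
       -1.03429069e-03, -7.66481615e-06,  7.10120558e-04]), 'joint_torque': array([ 1.27294002e-04, -4.92570090e+01, -4.05418044e-01, -3.13400495e+01,
       -6.41066954e-02,  3.94306169e-02,  6.34714911e-05]), 'position': array([ 0.21351034, -0.6137459 ,  0.40377609]), 'tool_rot': array([-3.09603482e+00, -5.23212194e-01,  5.53867112e-04]), 'ft_force': array([-0.1968734 ,  0.46176361,  0.6437245 ]), 'torque': array([ 0.00655767, -0.04680228,  0.02307931]), 'grip_force': 0.0, 'grip_width': 1.0005201836509423} 0.1635
```

View pics/top0.png

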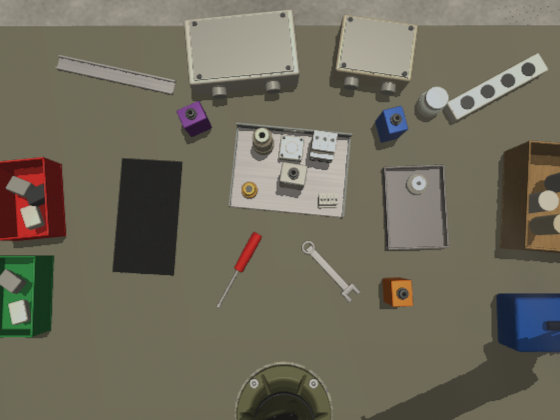

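View pics/scene0.png

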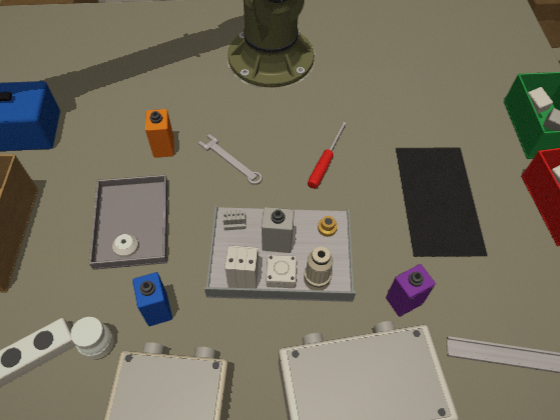

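The top view has +x up and +y left. The bay is at px (232–350, 125–215): plug left (262,140), breaker right (323,145), enclosure in front (292,175) and jbox at (291,149). The mat is at (148,216) and the tray at (415,207), with the rose at (417,183). The scene view confirms this.

Run:
```python
from h import *
z=np.load("pics/top0.npz"); im,P=z["im"],z["P"]; c=cam("top")
hsv=cv2.cvtColor(im,cv2.COLOR_RGB2HSV)
def rect(mask,roi,zz,name):
    m=np.zeros_like(mask);x0,y0,x1,y1=roi;m[y0:y1,x0:x1]=mask[y0:y1,x0:x1]
    cs,_=cv2.findContours(m,cv2.RETR_EXTERNAL,cv2.CHAIN_APPROX_NONE);k=max(cs,key=cv2.contourArea)[:,0].astype(float)
    w=ray(c,k[:,0],k[:,1],zz)[:,:2].astype(np.float32); r=cv2.minAreaRect(w*1000);print(name,np.round(r[0],1),np.round(r[1],1),round(r[2],2))
rect((hsv[...,2]<38).astype(np.uint8)*255,(100,145,195,285),.003,"mat")
H=P[...,2]
def reg(a,b,roi,name):
    x0,y0,x1,y1=roi;Q=P[y0:y1,x0:x1].reshape(-1,3);Q=Q[(Q[:,2]>a)&(Q[:,2]<b)]
    if len(Q)<4: print(name,len(Q));return
    r=cv2.minAreaRect((Q[:,:2]*1000).astype(np.float32))
    print(name,len(Q),"mean",np.round(Q.mean(0)*1000,1),"rect",np.round(r[0],1),np.round(r[1],1),round(r[2],2))
reg(-.01,.2,(380,290,381,291),"x")
reg(.015,.05,(376,155,452,260),"tray rim")
reg(.004,.05,(215,118,360,225),"bay low")
reg(.028,.06,(215,118,360,137),"bay back wall")
reg(.030,.052,(272,130,310,165),"jbox top")
reg(.095,.109,(270,155,315,195),"encl top")
reg(.112,.13,(270,155,315,195),"encl gland")
reg(.103,.125,(245,118,280,160),"plug top")
reg(.086,.105,(305,120,342,165),"breaker top")
reg(.03,.06,(235,175,265,202),"locknut")
reg(.03,.06,(315,190,342,212),"term")
reg(.018,.05,(405,170,430,195),"rose")
R=cv2.Rodrigues(ctrl.get_state()["tool_rot"])[0];print(R.round(3))
```

```text
mat [466.2 333.5] [146.3 275.1] 86.66
x 1
tray rim 1029 mean [ 508.2 -319.5   24.7] rect [ 488.4 -315.6] [200.3 147.1] 2.04
bay low 8612 mean [572.6  -8.5  14.4] rect [578.4  -8.2] [357.4 263.8] 89.99
bay back wall 331 mean [674.1 -10.6  38.7] rect [665.5 -22. ] [279.   24.8] 84.32
jbox top 599 mean [630.7 -17.2  41.1] rect [635.7 -16. ] [89.4 74.2] 89.62
encl top 437 mean [555.2 -18.8 104. ] rect [556.3 -19.1] [57.5 47. ] 80.73
encl gland 72 mean [556.2 -19.2 118.7] rect [557.3 -19.6] [23.2 20.2] 78.82
plug top 176 mean [641.3  51.8 112.5] rect [641.6  52. ] [31.6 31.2] 38.61
breaker top 469 mean [631.9 -89.9  95.1] rect [632.7 -90.2] [54.7 45.3] 79.99
locknut 107 mean [530.2  85.1  37.4] rect [530.4  85.4] [27.  25.7] 26.63
term 168 mean [ 504.1 -104.2   39.4] rect [ 504.  -104.6] [21.1 43.2] 0.85
rose 271 mean [ 544.  -320.9   25.4] rect [ 544.3 -321.6] [44.5 45.6] 45.27
[[ 0.944  0.329 -0.001]
 [ 0.329 -0.944  0.002]
 [-0.    -0.002 -1.   ]]
```

```bash
cat >> h.py <<'E'
def go(x,y,z,ydeg=None):
    "shift/turn in tool axes to bring grasp point to x,y,z with tool y at ydeg"
    s=ctrl.get_state(); R=cv2.Rodrigues(s["tool_rot"])[0]
    g=s["position"]+R@[0,0,ctrl.grip_point_offset]
    d=R.T@(np.array([x,y,z])-g); a=np.degrees(np.arctan2(R[1,1],R[0,1])); t=0 if ydeg is None else np.radians(a-ydeg)
    print("dxyz",d.round(4),"turn",round(t,4),"rows",np.ceil(np.linalg.norm(d)/.05),"| grasp",g.round(4),"yawy",a.round(2),"t",round(s["time"],1),"grip",round(s["grip_width"],3),round(s["grip_force"],2))
E
python3 -c "
from h import *
go(.5565,-.0192,.20,-9.5)"
```

```text
dxyz [ 0.5193 -0.4485  0.041 ] turn -1.0702 rows 14.0 | grasp [ 0.2134 -0.6135  0.2403] yawy -70.82 t 0.1 grip 1.001 0.0
```

```bash
python3 -m inch '.519 -.4485 .041 -1.07 1;.519 -.4485 .041 -1.07 1;.519 -.4485 .041 -1.07 1;.519 -.4485 .041 -1.07 1;.519 -.4485 .041 -1.07 1;.519 -.4485 .041 -1.07 1;.519 -.4485 .041 -1.07 1;.519 -.4485 .041 -1.07 1;.519 -.4485 .041 -1.07 1;.519 -.4485 .041 -1.07 1;.519 -.4485 .041 -1.07 1;.519 -.4485 .041 -1.07 1;.519 -.4485 .041 -1.07 1;.519 -.4485 .041 -1.07 1;.519 -.4485 .041 -1.07 1;.519 -.4485 .041 -1.07 1;.519 -.4485 .041 -1.07 1;.519 -.4485 .041 -1.07 1;.519 -.4485 .041 -1.07 1;.519 -.4485 .041 -1.07 1' 25
python3 - <<'E'
from h import *
go(.5565,-.0192,.075,-9.5)
im,d,c=snap("wrist","w0")
P=cloud(c,d)
for nm,a,b,bx in(("encl",.099,.107,(.50,.61,-.07,.03)),("plug",.108,.116,(.59,.70,.02,.10)),("brk",.09,.099,(.57,.70,-.14,-.05)),("jb",.034,.045,(.58,.69,-.052,.02))):
    Q=P[(P[...,2]>a)&(P[...,2]<b)&(P[...,0]>bx[0])&(P[...,0]<bx[1])&(P[...,1]>bx[2])&(P[...,1]<bx[3])]
    if len(Q)>5: print(nm,len(Q),Q.mean(0).round(4),cv2.minAreaRect((Q[:,:2]*1000).astype(np.float32)))
E
```

```text
time: 2.1
position: [0.5562, -0.0207, 0.3639]
tool_rot: [2.399, 2.027, -0.0]
ft_force: [0.5, -0.0, 0.6]
grip_width: 0.996
grip_force: 0.0
dxyz [ 0.0017 -0.      0.1254] turn -0.0018 rows 3.0 | grasp [ 0.5562 -0.0208  0.2004] yawy -9.6 t 2.1 grip 0.996 0.0
encl 3200 [ 0.5554 -0.0198  0.1032] ((554.7805786132812, -21.973552703857422), (57.2343864440918, 46.507266998291016), 80.3779067993164)
plug 1919 [0.6397 0.0487 0.1124] ((640.2230834960938, 48.330528259277344), (32.12648391723633, 32.529075622558594), 79.67845916748047)
brk 630 [ 0.635  -0.0775  0.0939] ((632.4776611328125, -83.56103515625), (36.025848388671875, 44.8547477722168), 82.7825698852539)
jb 3934 [ 0.6335 -0.018   0.0402] ((627.7919311523438, -12.244606018066406), (72.28926849365234, 97.68241119384766), 85.11963653564453)
```

View pics/w0.png

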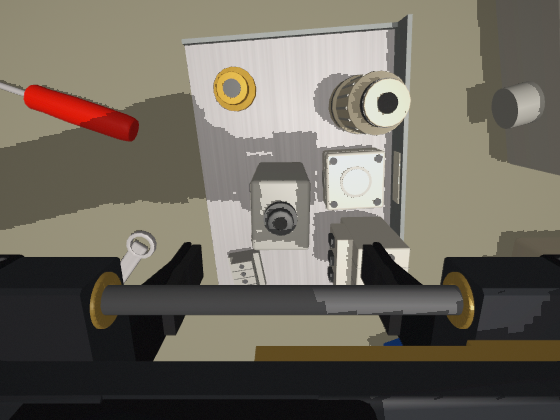

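The wrist view agrees with the top view to about 2 mm: enclosure at px (280,210), jbox (355,180), plug (370,100), breaker (370,260). The fingers straddle the enclosure, so I'll descend, grip and lift.

```bash
python3 -m inch '0 0 .04 0 .9;0 0 .08 0 .9;0 0 .11 0 .9;0 0 .125 0 .9;0 0 .125 0 .9;0 0 .125 0 .9;0 0 .125 0 0;0 0 .125 0 0;0 0 .125 0 0;0 0 .125 0 0;0 0 .125 0 0;0 0 .125 0 0' 25
python3 -c "
from h import *
go(.555,-.0205,.215)"
```

```text
time: 3.35
position: [0.5563, -0.0198, 0.239]
tool_rot: [2.398, 2.03, -0.0]
ft_force: [-1.4, -0.3, 2.1]
grip_width: 0.527
grip_force: 25.0
dxyz [-0.0009 -0.0012 -0.1395] turn 0 rows 3.0 | grasp [ 0.5563 -0.0198  0.0755] yawy -9.51 t 3.4 grip 0.527 24.99
```

```bash
python3 -m inch '0 0 -.02 0 0;0 0 -.06 0 0;0 0 -.1 0 0;0 0 -.14 0 0;0 0 -.14 0 0;0 0 -.14 0 0'
python3 -c "
from h import *
go(.560,.328,.215)"
```

```text
time: 3.95
position: [0.5563, -0.0197, 0.379]
tool_rot: [2.397, 2.029, 0.0]
ft_force: [-0.6, 0.1, -2.6]
grip_width: 0.53
grip_force: 25.0
dxyz [ 3.436e-01 -5.400e-02  3.000e-04] turn 0 rows 7.0 | grasp [ 0.5565 -0.0198  0.2155] yawy -9.51 t 4.0 grip 0.53 24.99
```

```bash
python3 -m inch '.02 -.003 0 0 0;.06 -.009 0 0 0;.1 -.016 0 0 0;.15 -.024 0 0 0;.2 -.031 0 0 0;.25 -.039 0 0 0;.3 -.047 0 0 0;.33 -.052 0 0 0;.343 -.054 0 0 0;.343 -.054 .04 0 0;.343 -.054 .08 0 0;.343 -.054 .11 0 0;.343 -.054 .13 0 0;.343 -.054 .138 0 0;.343 -.054 .142 0 0;.343 -.054 .144 0 0;.343 -.054 .1455 0 0;.343 -.054 .1455 0 0'
python3 -c "
from h import *
go(.560,.328,.0705)"
```

```text
time: 5.75
position: [0.5601, 0.3276, 0.2341]
tool_rot: [2.398, 2.029, 0.002]
ft_force: [-0.0, -0.0, -2.2]
grip_width: 0.527
grip_force: 25.0
dxyz [ 0.0003 -0.0004  0.0001] turn 0 rows 1.0 | grasp [0.5603 0.3277 0.0706] yawy -9.52 t 5.8 grip 0.527 24.99
```

```bash
python3 -m inch '0 0 .0007 0 0;0 0 .0014 0 0;0 0 .002 0 0;0 0 .002 0 0'
```

```text
time: 6.15
position: [0.56, 0.3278, 0.2339]
tool_rot: [2.397, 2.029, 0.002]
ft_force: [-4.5, -4.0, 9.3]
grip_width: 0.525
grip_force: 25.0
```

```bash
python3 -m inch '0 0 0 0 .62;0 0 0 0 .8;0 0 0 0 .8;0 0 -.02 0 .8;0 0 -.06 0 .8;0 0 -.1 0 .8;0 0 -.14 0 .8;0 0 -.14 0 .8'
python3 -c "
from h import *
go(.641,.050,.215)"
```

```text
time: 6.95
position: [0.5606, 0.3291, 0.3778]
tool_rot: [2.397, 2.028, 0.016]
ft_force: [0.9, 0.4, 0.5]
grip_width: 0.798
grip_force: 0.0
dxyz [-0.2631  0.1241 -0.0015] turn 0 rows 6.0 | grasp [0.5621 0.3299 0.2143] yawy -9.51 t 7.0 grip 0.798 0.0
```

```bash
python3 -m inch '-.263 .124 0 0 .9;-.263 .124 0 0 .9;-.263 .124 0 0 .9;-.263 .124 0 0 .9;-.263 .124 0 0 .9;-.263 .124 0 0 .9;-.263 .124 0 0 .9;-.263 .124 0 0 .9;-.263 .124 0 0 .9'
python3 -c "
from h import *
go(.641,.050,.068,-9.5)
im,d,c=snap('top','top1'); P=cloud(c,d)
Q=P[(P[...,2]>.093)&(P[...,2]<.105)&(P[...,0]>.5)&(P[...,0]<.62)&(P[...,1]>.26)&(P[...,1]<.39)]
print(len(Q),Q.mean(0),cv2.minAreaRect((Q[:,:2]*1000).astype(np.float32)))"
```

```text
time: 7.85
position: [0.6382, 0.0493, 0.3709]
tool_rot: [-2.395, -2.031, -0.0]
ft_force: [0.6, 0.9, -1.1]
grip_width: 0.9
grip_force: 0.0
dxyz [0.0009 0.0029 0.1394] turn 0.002 rows 3.0 | grasp [0.6381 0.0494 0.2074] yawy -9.38 t 7.8 grip 0.9 0.0
442 [0.56060591 0.32665612 0.09911355] ((561.436767578125, 327.912841796875), (59.20853805541992, 46.45995330810547), 80.58911895751953)
```

```bash
python3 -m inch '.001 .003 .02 0 .9;.001 .003 .06 0 .9;.001 .003 .1 0 .9;.001 .003 .125 0 .9;.001 .003 .139 0 .9;.001 .003 .139 0 .9;.001 .003 .139 0 0;.001 .003 .139 0 0;.001 .003 .139 0 0;.001 .003 .139 0 0;.001 .003 .139 0 0;.001 .003 .139 0 0' 25
python3 -c "
from h import *
go(.374,.339,.06)"
```

```text
time: 9.1
position: [0.6418, 0.048, 0.2328]
tool_rot: [2.398, 2.029, -0.0]
ft_force: [-1.6, -0.0, 2.8]
grip_width: 0.518
grip_force: 25.0
dxyz [ 0.2428 -0.3123  0.0092] turn 0 rows 8.0 | grasp [0.6418 0.0479 0.0693] yawy -9.53 t 9.1 grip 0.518 25.0
```

```bash
python3 -m inch '0 0 -.02 0 0;0 0 -.06 0 0;0 0 -.1 0 0;0 0 -.13 0 0;.02 -.025 -.13 0 0;.05 -.064 -.13 0 0;.08 -.103 -.13 0 0;.11 -.141 -.13 0 0;.14 -.18 -.13 0 0;.17 -.218 -.13 0 0;.2 -.257 -.13 0 0;.225 -.29 -.13 0 0;.243 -.312 -.13 0 0;.243 -.312 -.13 0 0;.243 -.312 -.1 0 0;.243 -.312 -.06 0 0;.243 -.312 -.03 0 0;.243 -.312 -.01 0 0;.243 -.312 -.0 0 0;.243 -.312 .003 0 0'
python3 -c "
from h import *
go(.374,.339,.0643)"
```

```text
time: 11.1
position: [0.3743, 0.3386, 0.2282]
tool_rot: [-2.398, -2.029, 0.003]
ft_force: [1.0, -0.8, -0.9]
grip_width: 0.519
grip_force: 25.0
dxyz [ 0.0006 -0.0001  0.0004] turn 0 rows 1.0 | grasp [0.374  0.3384 0.0647] yawy -9.54 t 11.1 grip 0.519 25.0
```

```bash
python3 -m inch '0 0 .0007 0 0;0 0 .0014 0 0;0 0 .002 0 0;0 0 .002 0 0;0 0 .001 0 .62;0 0 .001 0 .8;0 0 .001 0 .8;0 0 -.02 0 .8;0 0 -.06 0 .8;0 0 -.1 0 .8;0 0 -.14 0 .8;0 0 -.14 0 .8;0 0 -.14 0 .8'
python3 -c "
from h import *
go(.633,-.0905,.205,80.5)"
```

```text
time: 12.4
position: [0.3743, 0.3395, 0.3701]
tool_rot: [2.397, 2.029, 0.003]
ft_force: [-0.1, 0.0, -0.7]
grip_width: 0.8
grip_force: 0.0
dxyz [-0.3814  0.3259  0.0021] turn -1.5712 rows 11.0 | grasp [0.3747 0.3395 0.2066] yawy -9.52 t 12.4 grip 0.8 0.0
```

```bash
python3 -m inch '-.38 .327 0 -1.57 .95;-.38 .327 0 -1.57 .95;-.38 .327 0 -1.57 .95;-.38 .327 0 -1.57 .95;-.38 .327 0 -1.57 .95;-.38 .327 0 -1.57 .95;-.38 .327 0 -1.57 .95;-.38 .327 0 -1.57 .95;-.38 .327 0 -1.57 .95;-.38 .327 0 -1.57 .95;-.38 .327 0 -1.57 .95;-.38 .327 0 -1.57 .95;-.38 .327 0 -1.57 .95;-.38 .327 0 -1.57 .95;-.38 .327 0 -1.57 .95;-.38 .327 0 -1.57 .95;-.38 .327 0 -1.57 .95;-.38 .327 0 -1.57 .95'
python3 -c "
from h import *
go(.633,-.091,.067,80.5)
im,d,c=snap('wrist','w1'); P=cloud(c,d)
Q=P[(P[...,2]>.088)&(P[...,2]<.1)&(P[...,0]>.57)&(P[...,0]<.7)&(P[...,1]>-.15)&(P[...,1]<-.05)]
print(len(Q),Q.mean(0),cv2.minAreaRect((Q[:,:2]*1000).astype(np.float32)))
im,d,c=snap('top','top2'); P=cloud(c,d)
Q=P[(P[...,2]>.1)&(P[...,2]<.11)&(P[...,0]>.3)&(P[...,0]<.45)&(P[...,1]>.26)&(P[...,1]<.4)]
print(len(Q),Q.mean(0),cv2.minAreaRect((Q[:,:2]*1000).astype(np.float32)))
"
```

```text
time: 14.2
position: [0.6338, -0.0892, 0.3695]
tool_rot: [0.261, 3.13, -0.001]
ft_force: [0.1, -0.1, -0.1]
grip_width: 0.951
grip_force: 0.0
dxyz [ 0.0006 -0.0018  0.139 ] turn -0.0006 rows 3.0 | grasp [ 0.6338 -0.0893  0.206 ] yawy 80.47 t 14.2 grip 0.951 0.0
3417 [ 0.62959179 -0.09367649  0.09439025] ((630.618408203125, -93.80462646484375), (53.93272399902344, 44.19521713256836), 80.9903793334961)
156 [0.37615751 0.34185042 0.10718763] ((377.1259460449219, 341.96697998046875), (31.23472785949707, 31.01457405090332), 89.06086730957031)
```

View pics/w1.png

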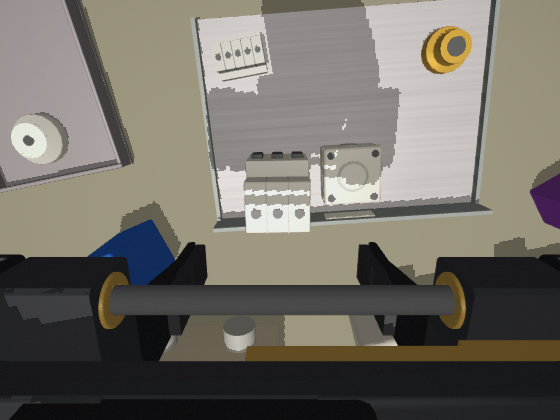

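The wrist view shows the breaker at px (278,200), centred between the fingers, with free floor around it.

```bash
python3 -m inch '.002 -.0025 .02 0 1;.002 -.0025 .06 0 1;.002 -.0025 .1 0 1;.002 -.0025 .125 0 1;.002 -.0025 .139 0 1;.002 -.0025 .139 0 1;.002 -.0025 .139 0 0;.002 -.0025 .139 0 0;.002 -.0025 .139 0 0;.002 -.0025 .139 0 0;.002 -.0025 .139 0 0;.002 -.0025 .139 0 0' 30
python3 -c "
from h import *
go(.462,.334,.06)"
```

```text
time: 15.5
position: [0.6317, -0.0919, 0.2308]
tool_rot: [0.262, 3.13, -0.001]
ft_force: [-1.2, -0.5, 1.9]
grip_width: 0.616
grip_force: 29.9
dxyz [0.2382 0.3919 0.0069] turn 0 rows 10.0 | grasp [ 0.6318 -0.092   0.0673] yawy 80.43 t 15.5 grip 0.616 29.93
```

```bash
python3 -m inch '0 0 -.02 0 0;0 0 -.06 0 0;0 0 -.1 0 0;0 0 -.13 0 0;.02 .035 -.13 0 0;.044 .077 -.13 0 0;.067 .117 -.13 0 0;.09 .157 -.13 0 0;.113 .197 -.13 0 0;.136 .237 -.13 0 0;.159 .277 -.13 0 0;.181 .317 -.13 0 0;.204 .357 -.13 0 0;.225 .394 -.13 0 0;.225 .394 -.13 0 0;.225 .394 -.1 0 0;.225 .394 -.06 0 0;.225 .394 -.03 0 0;.225 .394 -.01 0 0;.225 .394 .0 0 0'
python3 -c "
from h import *
go(.475,.334,.0623)"
```

```text
time: 17.5
position: [0.4742, 0.3331, 0.2274]
tool_rot: [-0.261, -3.127, 0.004]
ft_force: [-0.0, -0.4, -3.6]
grip_width: 0.617
grip_force: 29.9
dxyz [-0.0012  0.0016  0.0016] turn 0 rows 1.0 | grasp [0.4736 0.3327 0.0639] yawy 80.45 t 17.5 grip 0.617 29.93
```

```bash
python3 -m inch '0 0 .001 0 0;0 0 .002 0 0;0 0 .003 0 0;0 0 .0035 0 0;0 0 .0035 0 0;0 0 .0025 0 .72;0 0 .0025 0 .9;0 0 .0025 0 .9;0 0 -.02 0 .9;0 0 -.06 0 .9;0 0 -.1 0 .9;0 0 -.14 0 .9;0 0 -.14 0 .9;0 0 -.14 0 .9'
python3 - <<'E'
from h import *
im,d,c=snap('top','top3'); P=cloud(c,d)
for nm,a,b,bx in(("encl",.094,.103,(.50,.63,.27,.39)),("brk",.084,.094,(.42,.52,.27,.39)),("plug",.1,.112,(.32,.42,.27,.4)),("jb",.036,.045,(.585,.66,-.055,.03))):
    Q=P[(P[...,2]>a)&(P[...,2]<b)&(P[...,0]>bx[0])&(P[...,0]<bx[1])&(P[...,1]>bx[2])&(P[...,1]<bx[3])]
    if len(Q)>5: print(nm,len(Q),Q.mean(0).round(4),cv2.minAreaRect((Q[:,:2]*1000).astype(np.float32)))
go(.630,-.017,.215,-99.5)
E
```

```text
time: 18.9
position: [0.4752, 0.3344, 0.3713]
tool_rot: [0.262, 3.128, 0.001]
ft_force: [0.4, -0.6, -0.6]
grip_width: 0.901
grip_force: 0.0
encl 405 [0.5609 0.3265 0.0989] ((561.5917358398438, 328.0676574707031), (58.717105865478516, 45.85344314575195), 80.07475280761719)
jb 510 [ 0.629  -0.0168  0.0411] ((629.88818359375, -16.7183837890625), (55.93415832519531, 56.412086486816406), 83.743408203125)
dxyz [-0.2112 -0.3203 -0.0084] turn 3.1405 rows 8.0 | grasp [0.475  0.3339 0.2064] yawy 80.44 t 18.9 grip 0.898 0.0
```

View pics/top3.png

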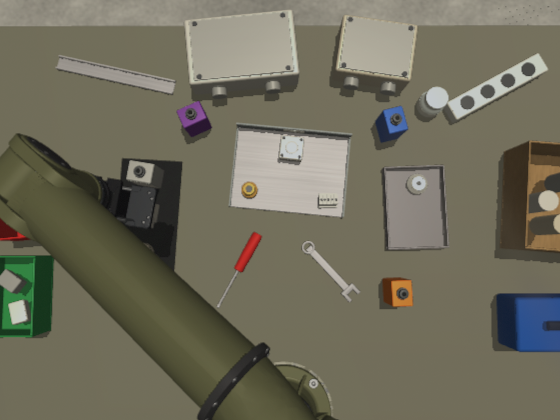

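The mat is populated (arm partly covers it) and the bay holds only the jbox at px (291,148) plus the small stock.

```bash
python3 -c "
from h import *
print(ctrl.get_state()['joint_positions'].round(2))
go(.6295,-.0167,.215,83.7)"
```

```text
[ 0.18  0.35 -1.01  1.65  0.3   1.31  0.52]
dxyz [-0.2106 -0.3201 -0.0084] turn -0.0569 rows 8.0 | grasp [0.475  0.3339 0.2064] yawy 80.44 t 18.9 grip 0.898 0.0
```

```bash
python3 -m inch '-.21 -.32 0 -.057 1;-.21 -.32 0 -.057 1;-.21 -.32 0 -.057 1;-.21 -.32 0 -.057 1;-.21 -.32 0 -.057 1;-.21 -.32 0 -.057 1;-.21 -.32 0 -.057 1;-.21 -.32 0 -.057 1;-.21 -.32 0 -.057 1;-.21 -.32 0 -.057 1;-.21 -.32 0 -.057 1'
python3 -c "
from h import *
print(ctrl.get_state()['joint_positions'].round(2))
go(.6295,-.0167,.030,83.7)
im,d,c=snap('wrist','w2'); P=cloud(c,d)
Q=P[(P[...,2]>.036)&(P[...,2]<.046)&(P[...,0]>.585)&(P[...,0]<.662)&(P[...,1]>-.06)&(P[...,1]<.03)]
print(len(Q),Q.mean(0),cv2.minAreaRect((Q[:,:2]*1000).astype(np.float32)))
im,d,c=snap('top','top4'); P=cloud(c,d)
for nm,a,b,bx in(('encl',.094,.103,(.50,.63,.27,.39)),('brk',.084,.094,(.42,.52,.27,.39)),('plug',.1,.112,(.32,.42,.27,.4))):
    Q=P[(P[...,2]>a)&(P[...,2]<b)&(P[...,0]>bx[0])&(P[...,0]<bx[1])&(P[...,1]>bx[2])&(P[...,1]<bx[3])]
    print(nm,len(Q),cv2.minAreaRect((Q[:,:2]*1000).astype(np.float32)))
"
```

```text
time: 20.05
position: [0.6284, -0.0145, 0.3692]
tool_rot: [-0.168, -3.135, -0.002]
ft_force: [0.2, 0.1, 0.4]
grip_width: 0.997
grip_force: 0.0
[ 0.66  0.42 -0.88  1.53  0.33  1.34  1.21]
dxyz [-0.002  -0.0023  0.1757] turn 0.0026 rows 4.0 | grasp [ 0.6281 -0.0143  0.2057] yawy 83.85 t 20.1 grip 0.997 0.0
3104 [ 0.62613139 -0.01997228  0.04054783] ((627.1976318359375, -20.118316650390625), (55.99810791015625, 55.09306335449219), 83.85474395751953)
encl 414 ((561.12744140625, 327.8882751464844), (59.44289016723633, 46.254940032958984), 80.884033203125)
brk 458 ((476.6007080078125, 335.8313903808594), (54.93284225463867, 43.99607849121094), 81.03097534179688)
plug 176 ((377.0826110839844, 341.3954162597656), (30.98870277404785, 31.441417694091797), 0.04999275878071785)
```

```bash
python3 -m inch '0 -.004 .02 0 1;0 -.004 .06 0 1;0 -.004 .1 0 1;0 -.004 .135 0 1;0 -.004 .155 0 1;0 -.004 .17 0 1;0 -.004 .1755 0 1;0 -.004 .1755 0 1;0 -.004 .1755 0 0;0 -.004 .1755 0 0;0 -.004 .1755 0 0;0 -.004 .1755 0 0;0 -.004 .1755 0 0;0 -.004 .1755 0 0' 20
python3 -c "
from h import *
go(.443,-.317,.12,90)"
```

```text
time: 21.55
position: [0.6287, -0.0202, 0.1951]
tool_rot: [0.173, 3.136, -0.0]
ft_force: [-0.2, -0.1, 1.9]
grip_width: 0.642
grip_force: 20.0
dxyz [ 0.1521 -0.3154 -0.0884] turn -0.1099 rows 8.0 | grasp [ 0.6288 -0.0202  0.0316] yawy 83.7 t 21.6 grip 0.642 20.0
```

```bash
python3 -m inch '0 0 -.02 0 0;0 0 -.06 0 0;0 0 -.09 0 0;.01 -.02 -.09 0 0;.028 -.06 -.09 -.03 0;.047 -.1 -.09 -.06 0;.067 -.14 -.09 -.11 0;.086 -.18 -.09 -.11 0;.106 -.22 -.09 -.11 0;.125 -.26 -.09 -.11 0;.142 -.295 -.09 -.11 0;.152 -.3155 -.09 -.11 0;.152 -.3155 -.09 -.11 0;.152 -.3155 -.09 -.11 0;.152 -.3155 -.06 -.11 0;.152 -.3155 -.03 -.11 0;.152 -.3155 -.01 -.11 0;.152 -.3155 0 -.11 0;.152 -.3155 .002 -.11 0;.152 -.3155 .002 -.11 0'
python3 -c "
from h import *
print(ctrl.get_state()['joint_positions'].round(2))
go(.443,-.317,.0276,90)"
```

```text
time: 23.55
position: [0.4437, -0.3166, 0.1933]
tool_rot: [-0.003, 3.141, -0.0]
ft_force: [0.5, 0.4, -0.7]
grip_width: 0.649
grip_force: 20.0
[ 1.23  0.41 -0.77  1.91  0.35  0.96  1.87]
dxyz [ 0.0009 -0.0004  0.0022] turn 0.0016 rows 1.0 | grasp [ 0.4439 -0.3166  0.0298] yawy 90.09 t 23.6 grip 0.649 20.0
```

```bash
python3 -m inch '0 0 .001 0 0;0 0 .002 0 0;0 0 .003 0 0;0 0 .003 0 0;0 0 .0022 0 .72;0 0 .0022 0 .85;0 0 .0022 0 .85;0 0 -.03 0 .85;0 0 -.08 0 .85;0 0 -.13 0 .85;0 0 -.18 0 .85;0 0 -.18 0 .85'
python3 -c "
from h import *
im,d,c=snap('wrist','w3'); P=cloud(c,d)
Q=P[(P[...,2]>.028)&(P[...,2]<.046)&(P[...,0]>.395)&(P[...,0]<.49)&(P[...,1]>-.37)&(P[...,1]<-.26)]
print(len(Q),Q.mean(0),Q[:,2].std(),cv2.minAreaRect((Q[:,:2]*1000).astype(np.float32)))
go(.476,.335,.205,80.5)"
```

```text
time: 24.75
position: [0.4453, -0.3175, 0.38]
tool_rot: [-0.001, 3.132, -0.014]
ft_force: [1.0, -0.8, 0.2]
grip_width: 0.849
grip_force: 0.0
2980 [ 0.44045099 -0.31866482  0.03642029] 0.0014041293481920614 ((442.28106689453125, -318.7879638671875), (56.56257629394531, 56.09975814819336), 0.13309943675994873)
dxyz [-0.031   0.6534  0.0045] turn 0.1658 rows 14.0 | grasp [ 0.445  -0.3183  0.213 ] yawy 90.0 t 24.8 grip 0.855 0.0
```

View pics/w3.png

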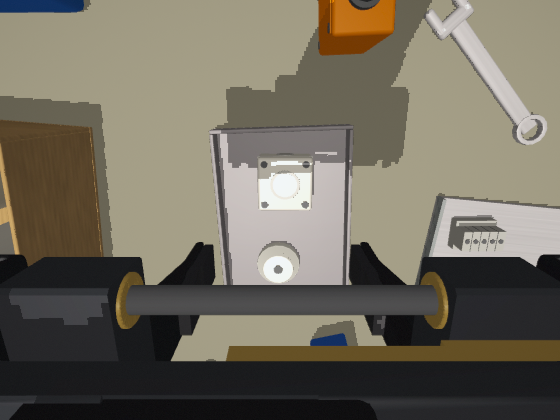

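The jbox lies flat in the tray at px (285,182) with the rose at (278,263) untouched. I'll return the breaker first.

```bash
python3 -m inch '-.031 .653 .004 .166 .95;-.031 .653 .004 .166 .95;-.031 .653 .004 .166 .95;-.031 .653 .004 .166 .95;-.031 .653 .004 .166 .95;-.031 .653 .004 .166 .95;-.031 .653 .004 .166 .95;-.031 .653 .004 .166 .95;-.031 .653 .004 .166 .95;-.031 .653 .004 .166 .95;-.031 .653 .004 .166 .95;-.031 .653 .004 .166 .95;-.031 .653 .004 .166 .95;-.031 .653 .004 .166 .95;-.031 .653 .004 .166 .95;-.031 .653 .004 .166 .95;-.031 .653 .004 .166 .95;-.031 .653 .004 .166 .95'
python3 -c "
from h import *
go(.4757,.334,.0623,80.45)"
```

```text
time: 26.6
position: [0.4749, 0.3336, 0.3686]
tool_rot: [0.267, 3.129, -0.002]
ft_force: [0.4, 1.4, 1.0]
grip_width: 0.951
grip_force: 0.0
dxyz [-0.0004  0.0009  0.1428] turn -0.0033 rows 3.0 | grasp [0.475  0.3334 0.2051] yawy 80.26 t 26.6 grip 0.951 0.0
```

```bash
python3 -m inch '0 .001 .02 -.003 .95;0 .001 .06 -.003 .95;0 .001 .1 -.003 .95;0 .001 .13 -.003 .95;0 .001 .142 -.003 .95;0 .001 .142 -.003 .95;0 .001 .142 -.003 0;0 .001 .142 -.003 0;0 .001 .142 -.003 0;0 .001 .142 -.003 0;0 .001 .142 -.003 0;0 .001 .142 -.003 0' 30
python3 -c "
from h import *
go(.6318,-.092,.0673,80.43)"
```

```text
time: 27.8
position: [0.4742, 0.3366, 0.2273]
tool_rot: [0.256, 3.13, -0.002]
ft_force: [-0.2, -2.7, 4.5]
grip_width: 0.615
grip_force: 30.0
dxyz [-0.225  -0.3971 -0.0028] turn 0.0039 rows 10.0 | grasp [0.4743 0.3363 0.0638] yawy 80.65 t 27.8 grip 0.615 30.0
```

```bash
python3 -m inch '0 0 -.02 0 0;0 0 -.06 0 0;0 0 -.1 0 0;0 0 -.13 0 0;-.02 -.035 -.13 0 0;-.044 -.077 -.13 0 0;-.067 -.117 -.13 0 0;-.09 -.158 -.13 0 0;-.113 -.198 -.13 0 0;-.136 -.239 -.13 0 0;-.159 -.28 -.13 0 0;-.181 -.319 -.13 0 0;-.204 -.36 -.13 0 0;-.225 -.397 -.13 0 0;-.225 -.397 -.13 0 0;-.225 -.397 -.1 0 0;-.225 -.397 -.06 0 0;-.225 -.397 -.03 0 0;-.225 -.397 -.015 0 0;-.225 -.397 -.008 0 0'
python3 -c "
from h import *
go(.6318,-.092,.0673,80.43)"
```

```text
time: 29.8
position: [0.631, -0.0912, 0.2328]
tool_rot: [-0.255, -3.129, -0.001]
ft_force: [0.6, 0.7, -2.4]
grip_width: 0.617
grip_force: 30.0
dxyz [-0.0013 -0.0007  0.002 ] turn 0.0046 rows 1.0 | grasp [ 0.6306 -0.0911  0.0693] yawy 80.69 t 29.8 grip 0.617 30.0
```

```bash
python3 -m inch '-.001 0 .001 0 0;-.001 0 .002 0 0;-.001 0 .0027 0 0;-.001 0 .0027 0 0'
```

```text
time: 30.2
position: [0.633, -0.0915, 0.2331]
tool_rot: [0.255, 3.13, -0.001]
ft_force: [0.8, -0.3, -3.5]
grip_width: 0.619
grip_force: 30.0
```

```bash
python3 -m inch '0 0 .001 0 0;0 0 .0015 0 0;0 0 .0015 0 0'; python3 -m inch '0 0 .001 0 0;0 0 .0015 0 0;0 0 .0015 0 0'
```

```text
time: 30.5
position: [0.6331, -0.0915, 0.2323]
tool_rot: [0.256, 3.13, -0.001]
ft_force: [-1.9, -0.1, 5.4]
grip_width: 0.618
grip_force: 30.0
time: 30.8
position: [0.6332, -0.0913, 0.2323]
tool_rot: [0.256, 3.13, -0.002]
ft_force: [-5.9, -1.1, 14.4]
grip_width: 0.621
grip_force: 30.0
```

```bash
python3 -m inch '0 0 -.0015 0 0;0 0 -.0015 0 .72;0 0 -.0015 0 .9;0 0 -.0015 0 .9;0 0 -.03 0 .9;0 0 -.08 0 .9;0 0 -.12 0 .9;0 0 -.14 0 .9;0 0 -.14 0 .9'
python3 -c "
from h import *
go(.3755,.338,.205,-9.5)"
```

```text
time: 31.7
position: [0.6336, -0.0909, 0.3726]
tool_rot: [0.255, 3.125, -0.001]
ft_force: [-0.3, -0.4, 0.6]
grip_width: 0.901
grip_force: 0.0
dxyz [0.3252 0.3814 0.0022] turn 1.5738 rows 11.0 | grasp [ 0.6346 -0.0911  0.2091] yawy 80.67 t 31.7 grip 0.901 0.0
```

```bash
python3 -m inch '.325 .381 .002 1.574 .8;.325 .381 .002 1.574 .8;.325 .381 .002 1.574 .8;.325 .381 .002 1.574 .8;.325 .381 .002 1.574 .8;.325 .381 .002 1.574 .8;.325 .381 .002 1.574 .8;.325 .381 .002 1.574 .8;.325 .381 .002 1.574 .8;.325 .381 .002 1.574 .8;.325 .381 .002 1.574 .8;.325 .381 .002 1.574 .8;.325 .381 .002 1.574 .8;.325 .381 .002 1.574 .8;.325 .381 .002 1.574 .8;.325 .381 .002 1.574 .8;.325 .381 .002 1.574 .8;.325 .381 .002 1.574 .8'
python3 -c "
from h import *
go(.3755,.338,.0643,-9.5)
st=ctrl.get_state(); im,d,c=snap('wrist','w4'); P=cloud(c,d)
Q=P[(P[...,2]>.1)&(P[...,2]<.112)&(P[...,0]>.32)&(P[...,0]<.43)&(P[...,1]>.27)&(P[...,1]<.41)]
print(len(Q),cv2.minAreaRect((Q[:,:2]*1000).astype(np.float32)))
im,d,c=snap('top','top5'); P=cloud(c,d)
Q=P[(P[...,2]>.086)&(P[...,2]<.105)&(P[...,0]>.58)&(P[...,0]<.70)&(P[...,1]<-.04)&(P[...,1]>-.14)]
print(len(Q),cv2.minAreaRect((Q[:,:2]*1000).astype(np.float32)))"
```

```text
time: 33.5
position: [0.3739, 0.3368, 0.367]
tool_rot: [2.399, 2.029, -0.0]
ft_force: [0.3, 0.0, -0.2]
grip_width: 0.802
grip_force: 0.0
dxyz [0.0015 0.0013 0.1392] turn -0.0009 rows 3.0 | grasp [0.374  0.3368 0.2035] yawy -9.55 t 33.5 grip 0.802 0.0
1383 ((374.5802917480469, 340.0191345214844), (32.079715728759766, 32.15605926513672), 81.07272338867188)
470 ((636.1422119140625, -89.48128509521484), (54.03557205200195, 45.154083251953125), 80.51521301269531)
```

```bash
python3 -m inch '.003 .001 .02 0 .8;.003 .001 .06 0 .8;.003 .001 .1 0 .8;.003 .001 .13 0 .8;.003 .001 .139 0 .8;.003 .001 .139 0 .8;.003 .001 .139 0 0;.003 .001 .139 0 0;.003 .001 .139 0 0;.003 .001 .139 0 0;.003 .001 .139 0 0;.003 .001 .139 0 0' 25
python3 -c "
from h import *
go(.6415,.0495,.0693,-9.5)"
```

```text
time: 34.8
position: [0.3754, 0.3402, 0.2289]
tool_rot: [2.398, 2.029, 0.001]
ft_force: [-0.8, -0.7, 6.3]
grip_width: 0.524
grip_force: 25.0
dxyz [-0.2427  0.3103 -0.0036] turn -0.0005 rows 8.0 | grasp [0.3756 0.3402 0.0654] yawy -9.53 t 34.8 grip 0.524 24.98
```

```bash
python3 -m inch '0 0 -.02 0 0;0 0 -.06 0 0;0 0 -.1 0 0;0 0 -.13 0 0;-.02 .025 -.13 0 0;-.05 .064 -.13 0 0;-.08 .102 -.13 0 0;-.11 .141 -.13 0 0;-.14 .179 -.13 0 0;-.17 .217 -.13 0 0;-.2 .256 -.13 0 0;-.225 .288 -.13 0 0;-.243 .31 -.13 0 0;-.243 .31 -.13 0 0;-.243 .31 -.1 0 0;-.243 .31 -.06 0 0;-.243 .31 -.03 0 0;-.243 .31 -.015 0 0;-.243 .31 -.007 0 0;-.243 .31 -.005 0 0'
python3 -m inch '0 0 .0008 0 0;0 0 .0015 0 0;0 0 .0015 0 0'
python3 -c "
from h import *
go(.6415,.0495,.0693,-9.5)"
```

```text
time: 36.8
position: [0.6409, 0.0497, 0.2339]
tool_rot: [2.397, 2.03, 0.001]
ft_force: [0.1, 1.0, -1.6]
grip_width: 0.521
grip_force: 25.0
time: 37.1
position: [0.641, 0.0497, 0.2337]
tool_rot: [2.397, 2.029, 0.002]
ft_force: [-4.0, 0.1, 5.9]
grip_width: 0.519
grip_force: 25.0
dxyz [-0.0002  0.0003  0.0009] turn 0.0001 rows 1.0 | grasp [0.6412 0.0497 0.0702] yawy -9.5 t 37.1 grip 0.519 25.0
```

```bash
python3 -m inch '0 0 -.0005 0 .62;0 0 -.0005 0 .8;0 0 -.0005 0 .8;0 0 -.03 0 .8;0 0 -.08 0 .8;0 0 -.12 0 .8;0 0 -.14 0 .8;0 0 -.14 0 .8;0 0 -.14 0 .8'
python3 -c "
from h import *
go(.5605,.3275,.210,-9.5)"
```

```text
time: 38.0
position: [0.6407, 0.0488, 0.3713]
tool_rot: [2.398, 2.029, -0.0]
ft_force: [0.2, 0.5, -0.3]
grip_width: 0.799
grip_force: 0.0
dxyz [ 0.2616 -0.1253 -0.0024] turn -0.0004 rows 6.0 | grasp [0.6408 0.0488 0.2078] yawy -9.52 t 38.0 grip 0.799 0.0
```

```bash
python3 -m inch '.2615 -.125 -.002 0 .8;.2615 -.125 -.002 0 .8;.2615 -.125 -.002 0 .8;.2615 -.125 -.002 0 .8;.2615 -.125 -.002 0 .8;.2615 -.125 -.002 0 .8;.2615 -.125 -.002 0 .8;.2615 -.125 -.002 0 .8;.2615 -.125 -.002 0 .8'
python3 -c "
from h import *
go(.5605,.3275,.0705,-9.5)
im,d,c=snap('top','top6'); P=cloud(c,d)
Q=P[(P[...,2]>.103)&(P[...,2]<.125)&(P[...,0]>.59)&(P[...,0]<.70)&(P[...,1]<.1)&(P[...,1]>0)]
print(len(Q),cv2.minAreaRect((Q[:,:2]*1000).astype(np.float32)))"
```

```text
time: 38.9
position: [0.5614, 0.326, 0.3719]
tool_rot: [2.399, 2.027, -0.004]
ft_force: [0.0, -0.7, -0.5]
grip_width: 0.8
grip_force: 0.0
dxyz [ 0.002  -0.0008  0.1379] turn -0.002 rows 3.0 | grasp [0.5612 0.3257 0.2084] yawy -9.61 t 38.9 grip 0.8 0.0
174 ((641.928955078125, 52.27906799316406), (31.756000518798828, 30.93429946899414), 39.094783782958984)
```

Plug is back within 0.5 mm. Next, the enclosure.

```bash
python3 -m inch '.001 -.001 .02 0 .8;.001 -.001 .06 0 .8;.001 -.001 .1 0 .8;.001 -.001 .13 0 .8;.001 -.001 .138 0 .8;.001 -.001 .138 0 .8;.001 -.001 .138 0 0;.001 -.001 .138 0 0;.001 -.001 .138 0 0;.001 -.001 .138 0 0;.001 -.001 .138 0 0;.001 -.001 .138 0 0' 25
python3 -c "
from h import *
go(.5563,-.0198,.0755,-9.5)"
```

```text
time: 40.15
position: [0.5602, 0.329, 0.2366]
tool_rot: [2.398, 2.029, 0.002]
ft_force: [0.3, -1.0, 5.8]
grip_width: 0.528
grip_force: 25.0
dxyz [-0.3447  0.0536 -0.0026] turn -0.0003 rows 7.0 | grasp [0.5604 0.3291 0.0731] yawy -9.52 t 40.1 grip 0.528 25.0
```

```bash
python3 -m inch '0 0 -.02 0 0;0 0 -.06 0 0;0 0 -.1 0 0;0 0 -.14 0 0;-.02 .003 -.14 0 0;-.06 .009 -.14 0 0;-.1 .016 -.14 0 0;-.15 .023 -.14 0 0;-.2 .031 -.14 0 0;-.25 .039 -.14 0 0;-.3 .047 -.14 0 0;-.33 .052 -.14 0 0;-.3435 .0536 -.14 0 0;-.3435 .0536 -.14 0 0;-.3435 .0536 -.1 0 0;-.3435 .0536 -.06 0 0;-.3435 .0536 -.03 0 0;-.3435 .0536 -.015 0 0;-.3435 .0536 -.008 0 0;-.3435 .0536 -.0055 0 0'
python3 -m inch '0 0 .0008 0 0;0 0 .0015 0 0;0 0 .0015 0 0'
python3 -c "
from h import *
go(.5563,-.0185,.0781,-9.5)"
```

```text
time: 42.15
position: [0.5562, -0.0173, 0.2416]
tool_rot: [-2.396, -2.031, -0.001]
ft_force: [-4.1, 1.6, 7.7]
grip_width: 0.525
grip_force: 25.0
time: 42.45
position: [0.5567, -0.0181, 0.2416]
tool_rot: [2.397, 2.029, 0.003]
ft_force: [-1.3, 1.7, 5.4]
grip_width: 0.525
grip_force: 25.0
dxyz [-0.0006 -0.0007 -0.    ] turn -0.0 rows 1.0 | grasp [ 0.5571 -0.018   0.0781] yawy -9.5 t 42.5 grip 0.525 25.0
```

Contact felt, so I'll release, rise, back off toward −y and inspect.

```bash
python3 -m inch '0 0 0 0 .62;0 0 0 0 .8;0 0 0 0 .8;0 0 -.03 0 .8;0 0 -.08 0 .8;0 0 -.12 0 .8;0 0 -.14 0 .8;-.05 -.05 -.14 0 .8;-.1 -.05 -.14 0 .8;-.15 -.05 -.14 0 .8;-.15 -.05 -.14 0 .8;-.15 -.05 -.14 0 .8'
python3 - <<'E'
from h import *
im,d,c=snap('top','top7'); P=cloud(c,d)
for nm,a,b,bx in(("encl (556.3,-19.1)",.095,.109,(.50,.62,-.08,.04)),("brk (632.7,-90.2)",.086,.105,(.58,.70,-.14,-.04)),("plug (641.6,52)",.103,.125,(.59,.70,0,.1)),("jb",.028,.045,(.39,.49,-.37,-.26)),("locknut (530.4,85.4)",.03,.06,(.49,.57,.05,.12)),("term (504,-104.6)",.03,.06,(.47,.54,-.14,-.07)),("rose (544.3,-321.6)",.018,.05,(.515,.575,-.35,-.29))):
    Q=P[(P[...,2]>a)&(P[...,2]<b)&(P[...,0]>bx[0])&(P[...,0]<bx[1])&(P[...,1]>bx[2])&(P[...,1]<bx[3])]
    if len(Q)>5: print(nm,len(Q),Q.mean(0).round(4),cv2.minAreaRect((Q[:,:2]*1000).astype(np.float32)))
snap('scene','scene7')
E
```

```text
time: 43.65
position: [0.4807, -0.1624, 0.3795]
tool_rot: [2.404, 2.021, -0.002]
ft_force: [-0.2, 0.4, -0.7]
grip_width: 0.801
grip_force: 0.0
encl (556.3,-19.1) 447 [ 0.5583 -0.0196  0.1038] ((581.511474609375, -28.44036102294922), (63.62834548950195, 107.56731414794922), 67.3523941040039)
brk (632.7,-90.2) 467 [ 0.635  -0.0891  0.0954] ((635.9180297851562, -89.49951171875), (54.09063720703125, 44.830223083496094), 80.72209167480469)
plug (641.6,52) 176 [0.6415 0.0523 0.1128] ((641.6145629882812, 52.99011993408203), (30.97822380065918, 32.32496643066406), 42.10649108886719)
locknut (530.4,85.4) 110 [0.5299 0.0851 0.0369] ((529.9121704101562, 84.74081420898438), (26.57779884338379, 26.21116065979004), 85.60094451904297)
term (504,-104.6) 169 [ 0.5042 -0.1045  0.0393] ((504.353271484375, -104.92660522460938), (19.95806121826172, 43.308265686035156), 0.4578580856323242)
```

View pics/scene7.png

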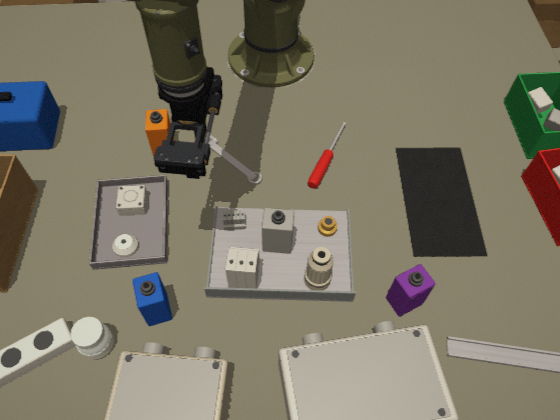

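The scene shows the jbox flat in the tray (130,200) beside the rose (125,244). All three tall parts stand upright in the bay within about 4 mm of their start positions, the small stock hasn't moved, and the gripper is clear. Handing in.

```bash
python3 -c "
from h import *
print(ctrl.close_job())"
```

```text
the job is handed in; nothing more can be done
None
```

The job is handed in at about 44 s of the 141 s allowed, with no verdict returned; the last images show the junction box flat in the tray and all three tall parts upright within about 4 mm of their original spots, with the brass gland, terminal block and rose where they were.

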